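# Spin the dish turntable and stop it on the pointer

## Task

Flick the upright stud of the dish turntable with a fingertip so that the platter spins counter-clockwise (seen from above) and carries the stud freely past the fixed pointer on its pedestal at least once. When the stud comes round to the pointer again, on that or a later turn, stop the platter with a fingertip so that the stud comes to rest in line with the pointer; do not let it come to a stop anywhere else on the way. Leave the petri dish seated on the platter and the things around where they are: nothing is to be lifted or carried.

Things in the scene. Friction and masses are not known exactly. Their poses are not given: they have to be found in the camera images.
- turntable: Fixed pedestal of the turntable, grey metal: foot 100 mm across, column 36 mm. Origin on the platter's upright axis at the worktop, z up. Its -x axis points at the pointer: a steel strip 92 mm from the axis, top at z = 150 mm, with a small cone at z = 144 mm pointing inward, tip 74 mm from the axis. The aluminium platter on it is 156 mm across, its upper face at z = 137 mm.
- platter (a joint): Angle of the platter, rad, endless (counts on over many turns), growing counter-clockwise from above. At multiples of 2 pi the stud is in line with the pointer; it starts at rest between -4.6 and -2.6, so the first pass is at 0. Runs freely (0.002 kg m2), slowing by 0.16 + 0.1 x speed rad/s each second: from 2 rad/s it coasts about 1 turn in 8 s, from 4 rad/s about 3 in 12 s; at rest it stays.
- stud (a point): Centre of the top of the finger stud, an upright pin in a black rubber sleeve, 12 mm across (steel collar at its foot 17 mm across, 3 mm high), on the platter 66 mm from the axis; 45 mm high above the platter's face, top 182 mm above the worktop. Running against a finger it springs back at about a sixth of its speed; a finger pressed on the platter's rim stops the platter dead or drags it along.
- index (a point): The place of the stud's top centre when it is exactly in line with the pointer: 66 mm from the axis toward the pointer, 182 mm above the worktop. Fixed to the pedestal.
- hub (a point): Point on the platter's axis at its upper face, 137 mm above the worktop.
- dish: Petri dish, loose, 92 mm across and 15 mm high, seated at the middle of the platter between three steel clips 8 mm high; its top is 152 mm above the worktop, 30 mm below the top of the stud. Origin at the centre of its underside.
- tube_block: Bystander: block of tube wells, 66 x 104 x 26 mm, loose, to the right of the turntable. Origin at the centre of its underside.
- timer: Bystander: small kitchen-type timer, 64 x 66 x 19 mm, loose, to the right of the turntable. Origin at the centre of its underside.
- tape: Bystander: roll of white tape lying flat, 53 mm across, 19 mm high, loose. Origin at the centre of its underside.
- beaker: Bystander: clear beaker, 67 mm across, 83 mm high, loose. Origin at the centre of its underside.
- spare_dish: Bystander: second petri dish, on the worktop, 92 mm across, 15 mm high, loose. Origin at the centre of its underside.
- tip_box: Bystander: pipette tip box with lid, 90 x 122 x 90 mm, loose. Origin at the centre of its underside.

How it is judged:
On the way, in this order (a step that is already met when the one before it is completed fails the run):
1. flicked counter-clockwise, the platter spins untouched before the stud first reaches the pointer (velocity of joint platter above 0.8 rad/s and value of joint platter below 0 rad and contact force between the fingers and turntable below 0.01 N), for 0.05 s.
2. the stud has run freely past the pointer (velocity of joint platter above 0.3 rad/s and value of joint platter above 1 rad and contact force between the fingers and turntable below 0.01 N), for 0.05 s.
3. a fingertip stops the platter with the stud at the pointer, on a later pass (velocity of joint platter between -0.25 and 0.25 rad/s and value of joint platter above 5.7 rad and horizontal distance between stud and index below 0.032 m and contact force between the fingers and turntable above 0.005 N).
At the end, for the whole second after the job is handed in: The stud stands within 11 mm (about 9 degrees) of in line with the pointer, the platter is at rest (under 0.03 rad/s), and the dish sits flat and centred on it (within 8 mm) (horizontal distance between stud and index below 0.011 m and velocity of joint platter between -0.03 and 0.03 rad/s and horizontal distance between dish and hub below 0.008 m and z of dish in the frame of hub below 0.005 m); the robot touches nothing.
It fails at once if the platter came to a stop away from the pointer (stud over 32 mm off) after it had passed it (value of joint platter above 0.5 rad and velocity of joint platter between -0.05 and 0.05 rad/s and horizontal distance between stud and index above 0.032 m).
It fails at once if the dish was lifted or pushed off its seat (z of dish in the frame of hub above 0.012 m or horizontal distance between dish and hub above 0.015 m).
It fails at once if a bystander was disturbed (distance of any of tube_block, timer, tape, beaker, spare_dish, tip_box from where it was at the start of the episode above 0.02 m).
It also fails if it takes over 42 s, if anything falls off the work surface, if the arm or the gripper's body presses on something with over 40 N, if the wrist force passes 120 N, or if a joint passes its speed limit or range.

## Robot

A 7-joint arm with a two-finger parallel gripper is mounted at the origin on a cart in front of the work surface, level with it; the furniture and walls round the work are solid. World frame = base frame: x ahead of the robot, y to its left, z up, the work surface at z = 0. Lengths are in m, angles in rad, forces in N, time in s.
With the tool pointing down it reaches from about 0.35 to 0.9 m from the base axis. Payload 8.1 kg.
Tool frame: the origin (TCP) lies midway between the tips of the shut fingers; the grasp point (between the pads) lies 19 mm behind it (arm.hold_point_z is the distance from the TCP to the grasp point, in m); z points along the fingers, y is the direction in which the jaws open and shut (so a half turn about z gives the same grasp; the last joint's range is limited). The gripper opens to 92 mm and grips with 3 to 60 N. Pads are 19 mm wide; open, the fingers measure 130 mm over their backs; the gripper's body (75 mm by 190 mm) begins 47 mm behind the grasp point.
Start: joints at [1.219, 0.434, 0.025, 1.573, -0.012, 1.134, -0.075], TCP at [0.154, -0.606, 0.227] pointing down, gripper open.
Joint ranges: [-2.62, 2.62], [-0.44, 2.09], [-1.27, 1.32], [0.08, 2.57], [-1.32, 4.46], [0.12, 2], [-2.74, 2.74]. Speed limits (rad/s): [2.22, 2.22, 3.01, 3.01, 3.14, 3.14, 3.14].

## Interface

Orientations are given as a rotation vector (axis times angle).
In Python, from cell import arm gives the robot as it stands.
- The arm moves only by the shell command python3 -m pendant 'ROWS' [FORCE]. ROWS is JSON, a list of rows, each a list of 3 entries, a list of its own where there are three numbers: the shift along the tool's x, y, z in m, then the turn, a rotation vector about the tool's x, y, z in degrees, then the finger opening in m, from 0 to 0.0918. A call has 1 to 10 rows; each row shifts and turns the commanded pose from where the row before left it, along the tool's axes as they then stand; what a row does not reach is not made up. A row lasts 1/8 s, in which the tool goes at most 62.5 mm and 10.7 degrees, less where a joint would pass 70% of its speed; a pose out of reach is approached as far as the arm can. A call with a gripper value outside its range is refused whole. The fingers move at their own pace and stop on an object; FORCE is the grip in N (left out, the last holds). Time passes only in rows, so rows that do not move let the fingers close. It gives the time, the measured TCP pose, the force and the opening at its end, in the units of the state.
- arm.observe(): the state, without advancing time (a new reading comes with each control period).
- arm.get_image(name): name is "scene" or "top"; returns (picture, depth): 384x512x3 uint8, red, green, blue; 384x512 float32, m along the optical axis (not along the pixel's ray), 0 where there is no reading.
- arm.camera_params(name): a dict with "fovy" (degrees; the focal length in pixels is half the picture's height over the tangent of half this angle, whatever the lens; pixels are square), "cx", "cy" (the principal point, pixels), "rvec" (rotation vector, rad) and "tvec" (3), from world to camera coordinates, as OpenCV has them. Camera axes: x right, y down, z forward; pixel columns grow to the right and rows downward; lengths in m; the calibration is good to about 2 mm. A picture is of the moment at which its call begins. camera_params takes no time and is no camera call.
- arm.sign_off(): hands the job in, once; it reports no verdict.
Trained networks look in the newest picture that a camera, given by its name, has taken for a name from the list of things; names that differ only in an ending like _2 or _b are one class to them, and where a whole thing is asked for, a point or a joint stands for the part that bears it (a point fixed in the world has none). Each returns a list of dicts, best first, with "conf" (0 to 1); they miss things now and then, are a little off and sometimes report something else, mostly with a low value. They report only what shows in the picture. A call takes as long as a camera call.
- arm.look_for(camera, label): "rect" ([centre column, centre row, width, height] in pixels, round what is visible of it).
- arm.masks_of(camera, label): "pixels" (384x512 bool, what is visible of it) and "rect" ([centre column, centre row, width, height] in pixels, round what is visible of it).
The state is a dict: "clock": time; "joints": joint angles; "dq": joint speeds; "joint_efforts": joint torques, N m; "position": TCP position; "ee_rot": TCP orientation; "force": force on the tool from outside, world axes, zero at the start; "ft_torque": the same for the moment, N m; "width": opening from 0.0 (shut) to 1.0 (fully open).
Only numpy, scipy, OpenCV 4.12 (cv2) and the standard library are available. Lean on these libraries where they do the work, as an engineer would, in place of code of your own. Each camera call takes 0.05 s, during which the arm holds its last target.

## Working session

There is one attempt and no reset: what is moved stays moved. The work goes in short steps, Python scripts to look and compute and a shell command to move; the robot and the scene stay as the last step left them, time stands still between calls to the robot, and variables do not carry over. Pictures are saved under pics/ and viewed, and the job is handed in when it is done.

```bash
ls; mkdir -p pics; cat > h.py <<'E'
import numpy as np, cv2
from cell import arm
def cam(n):
    p=arm.camera_params(n); f=192/np.tan(np.radians(p['fovy'])/2)
    R=cv2.Rodrigues(np.array(p['rvec'],float))[0]; t=np.array(p['tvec'],float)
    return f,p['cx'],p['cy'],R,t
def px2w(n,u,v,d):
    f,cx,cy,R,t=cam(n); c=np.array([(u-cx)/f*d,(v-cy)/f*d,d]); return R.T@(c-t)
def px2z(n,u,v,z):
    f,cx,cy,R,t=cam(n); r=R.T@np.array([(u-cx)/f,(v-cy)/f,1]); o=-R.T@t
    return o+r*(z-o[2])/r[2]
def w2px(n,P):
    f,cx,cy,R,t=cam(n); c=R@np.array(P)+t; return f*c[0]/c[2]+cx,f*c[1]/c[2]+cy
E
python3 - <<'E'
from h import *
for n in ('scene','top'):
    im,d=arm.get_image(n); cv2.imwrite(f'pics/{n}0.png',im[:,:,::-1]); np.save(f'pics/{n}0.npy',d); print(n,arm.camera_params(n))
    for l in ('turntable','platter','stud','dish','tip_box','beaker','tape'):
        print(l,[(np.round(r['rect'],1).tolist(),round(r['conf'],2)) for r in arm.look_for(n,l)[:3]])
print(arm.observe())
E
```

```text
pics
scene {'fovy': 55.65501300275636, 'cx': 256.50005753503, 'cy': 193.13555628161063, 'rvec': array([ 0.83185308, -2.56654337,  1.08158272]), 'tvec': array([0.40293576, 0.21991398, 1.16891444])}
turntable [([244.9, 199.7, 50.7, 54.3], 0.83)]
platter [([245.1, 189.7, 47.5, 35.7], 0.63)]
stud [([243.8, 190.2, 30.4, 22.5], 0.7), ([245.6, 192.6, 47.5, 37.1], 0.68)]
dish [([243.6, 189.4, 27.8, 20.3], 0.55)]
tip_box [([150.2, 304.4, 59.3, 59.2], 0.88)]
beaker [([181.1, 268.9, 24.6, 32.5], 0.97), ([243.4, 187.8, 29.1, 21.5], 0.46), ([281.2, 182.2, 25.4, 22.9], 0.23)]
tape [([243.9, 192.0, 46.4, 35.2], 0.67), ([268.4, 197.1, 6.7, 11.3], 0.62)]
top {'fovy': 52.43566755495957, 'cx': 252.4121775694294, 'cy': 192.61518518733544, 'rvec': array([ 2.16614749, -2.12584681,  0.13207417]), 'tvec': array([0.09673113, 0.47783006, 1.45931217])}
turntable [([249.9, 189.9, 41.5, 46.0], 0.68), ([252.5, 192.9, 40.8, 46.8], 0.59)]
platter [([252.8, 189.8, 46.2, 41.4], 0.83), ([137.7, 192.2, 34.6, 37.6], 0.72), ([376.5, 195.1, 21.7, 25.0], 0.23)]
stud [([249.8, 188.0, 42.7, 45.2], 0.75)]
dish [([252.0, 189.1
[... 156 characters left out ...]
82.4, 196.3, 13.1, 16.2], 0.47)]
{'clock': 0.8, 'joints': array([ 1.21942784,  0.43448548,  0.024992  ,  1.57322596, -0.01161004,
        1.13402158, -0.07512664]), 'dq': array([-0.00067962, -0.00105573,  0.00159959,  0.00017264,  0.00109865,
       -0.00080271,  0.00016667]), 'joint_efforts': array([ 7.75252374e-04, -6.67582226e+01,  9.84860882e-01, -3.14791703e+01,
       -6.03554584e-02,  3.28882621e-02,  6.64716435e-05]), 'position': array([ 0.15385951, -0.60575667,  0.22674071]), 'ee_rot': array([3.11733825e+00, 3.89587657e-01, 2.63010231e-06]), 'force': array([-0.22892709, -0.09648439, -0.91445805]), 'ft_torque': array([0.01812875, 0.02242643, 0.02165971]), 'width': 0.9997608761144071}
```

View images.

```bash
python3 - <<'E'
import cv2
for n,(x,y,w,h) in {'scene':(100,120,240,200),'top':(100,120,300,150)}.items():
    im=cv2.imread(f'pics/{n}0.png'); c=cv2.resize(im[y:y+h,x:x+w],None,fx=2.6 if n=='top' else 3,fy=2.6 if n=='top' else 3,interpolation=cv2.INTER_CUBIC); cv2.imwrite(f'pics/{n}0c.png',c)
im=cv2.imread('pics/top0.png'); cv2.imwrite('pics/top0z.png',cv2.resize(im[155:225,215:305],None,fx=8,fy=8,interpolation=cv2.INTER_CUBIC))
im=cv2.imread('pics/scene0.png'); cv2.imwrite('pics/scene0z.png',cv2.resize(im[155:230,205:295],None,fx=8,fy=8,interpolation=cv2.INTER_CUBIC))
E
```

```text
(no output)
```

View pics/scene0.png

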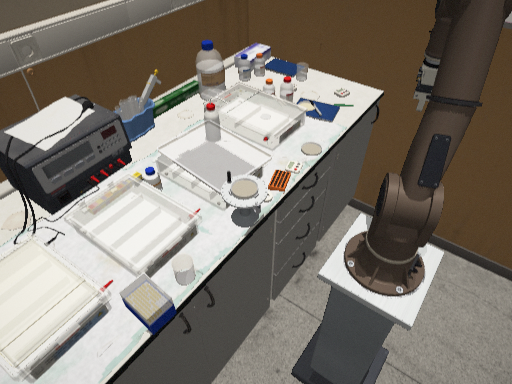

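View pics/top0.png

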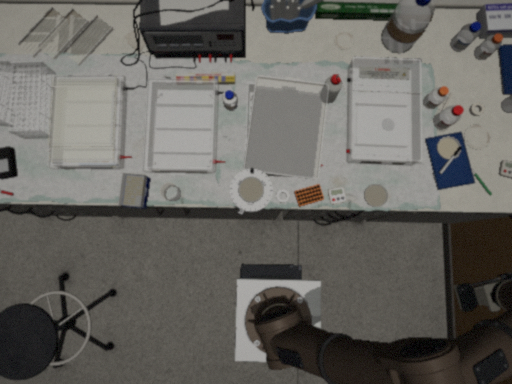

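View pics/top0z.png

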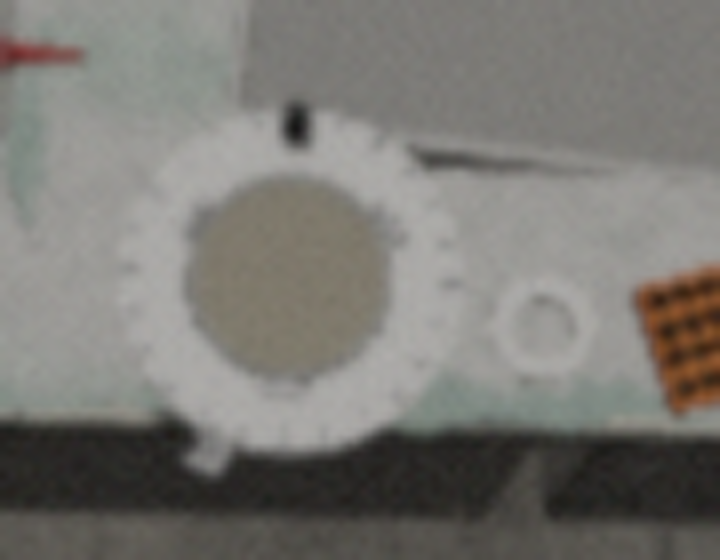

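View pics/scene0z.png

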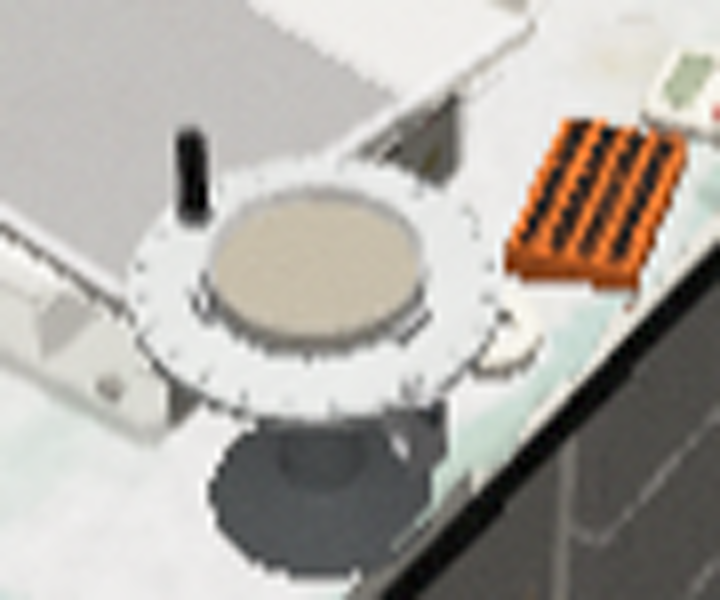

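```bash
python3 - <<'E'
from h import *
P=lambda x,y:((x+.5)/8-.5+215,(y+.5)/8-.5+155)
im=cv2.imread('pics/top0.png')
print('hub(z=.137)',px2z('top',*P(291,282),.137),'dish top',px2z('top',*P(288,278),.152))
print('ptr(.15)',px2z('top',*P(210,455),.15))
print('stud top',px2z('top',*P(296,110),.182), 'foot', px2z('top',*P(296,140),.14))
Q=lambda x,y:((x+.5)/8-.5+205,(y+.5)/8-.5+155)
print('scene dish',px2z('scene',*Q(319,260),.152),'platter',px2z('scene',*Q(315,285),.137),'stud top',px2z('scene',*Q(190,133),.182),'foot bottom',px2z('scene',*Q(197,218),.137))
print('scene foot',px2z('scene',*Q(320,495),.005))
for n,pts in {'top':[(376,195),(283,196),(309,195.5),(337,195)]}.items():
    for p in pts: print(p,px2z(n,*p,.02))
f,cx,cy,R,t=cam('top'); print('campos',-R.T@t,f)
f,cx,cy,R,t=cam('scene'); print('campos',-R.T@t,f)
# dish masks
for n in('top','scene'):
  for l in ('dish','platter','stud','turntable'):
    m=arm.masks_of(n,l)
    for r in m[:2]:
        ys,xs=np.nonzero(r['pixels']); c,(a,b),an=cv2.fitEllipse(np.c_[xs,ys].astype(np.float32)[cv2.convexHull(np.c_[xs,ys].astype(np.int32),returnPoints=False)[:,0]]) if len(xs)>8 else ((0,0),(0,0),0)
        print(n,l,r['conf'],len(xs),np.round(c,1),np.round((a,b),1),px2z(n,*c,.152 if l=='dish' else .137))
print(arm.observe()['clock'])
E
```

```text
hub(z=.137) [0.4717841 0.1097539 0.137    ] dish top [0.47139783 0.11085235 0.152     ]
ptr(.15) [0.39281115 0.14345342 0.15      ]
stud top [0.54075116 0.1083185  0.182     ] foot [0.53548658 0.10875016 0.14      ]
scene dish [0.46799905 0.1088405  0.152     ] platter [0.47004153 0.10934928 0.137     ] stud top [0.53773773 0.10427258 0.182     ] foot bottom [0.53524607 0.10618736 0.137     ]
scene foot [0.47152622 0.10798261 0.005     ]
(376, 195) [ 0.47699152 -0.36933209  0.02      ]
(283, 196) [ 0.466634   -0.01222268  0.02      ]
(309, 195.5) [ 0.47038994 -0.11221772  0.02      ]
(337, 195) [ 0.47428101 -0.21978307  0.02      ]
campos [0.27559743 0.08611189 1.51125818] 389.88913277384955
campos [-0.06839481  0.79111255  0.97290464] 363.7370274601362
top dish 0.78 514 [251.  188.8] [25.3 25.5] [0.47330024 0.10928847 0.152     ]
top platter 0.82 974 [251.2 189.5] [42.9 44.2] [0.47292206 0.10891202 0.137     ]
top stud 0.72 868 [251.3 189.3] [42.2 43.1] [0.47383022 0.10844272 0.137     ]
top turntable 0.86 1004 [250.1 190.8] [42.4 47.9] [0.46821712 0.11250891 0.137     ]
scene dish 0.58 465 [243.9 188. ] [21.  27.5] [0.4665428  0.11346053 0.152     ]
scene platter 0.87 775 [243.4 190.4] [36.8 46.9] [0.47096217 0.11119585 0.137     ]
scene stud 0.98 853 [242.4 190.1] [36.8 49.8] [0.47431557 0.11202692 0.137     ]
scene turntable 0.89 1294 [243.5 197.8] [48.3 58.1] [0.44966363 0.13830493 0.137     ]
1.2
```

```bash
python3 - <<'E'
from h import *
H=np.array([.471,.1095])
for a in (150,156.5,163):
    u=np.array([np.cos(np.radians(a)),np.sin(np.radians(a))])
    for nm,r,z in (('striptop',.092,.15),('tip',.074,.144),('stripbot',.092,.10),('stripfoot',.092,.05)):
        P=[*(H+r*u),z]
        s=w2px('scene',P); t=w2px('top',P)
        print(a,nm,'scene zoom',np.round([(s[0]+.5-205)*8,(s[1]+.5-155)*8]),'top zoom',np.round([(t[0]+.5-215)*8,(t[1]+.5-155)*8]))
im=cv2.imread('pics/scene0.png'); cv2.imwrite('pics/scene0y.png',cv2.resize(im[190:225,235:280],None,fx=16,fy=16,interpolation=cv2.INTER_CUBIC))
im=cv2.imread('pics/top0.png'); cv2.imwrite('pics/top0y.png',cv2.resize(im[195:225,225:270],None,fx=16,fy=16,interpolation=cv2.INTER_CUBIC))
E
```

```text
150 striptop scene zoom [404. 410.] top zoom [183. 458.]
150 tip scene zoom [385. 390.] top zoom [205. 425.]
150 stripbot scene zoom [404. 496.] top zoom [188. 468.]
150 stripfoot scene zoom [404. 577.] top zoom [193. 477.]
156.5 striptop scene zoom [428. 401.] top zoom [204. 469.]
156.5 tip scene zoom [404. 384.] top zoom [222. 433.]
156.5 stripbot scene zoom [427. 487.] top zoom [209. 479.]
156.5 stripfoot scene zoom [426. 568.] top zoom [213. 487.]
163 striptop scene zoom [450. 391.] top zoom [226. 478.]
163 tip scene zoom [422. 375.] top zoom [239. 440.]
163 stripbot scene zoom [448. 476.] top zoom [230. 487.]
163 stripfoot scene zoom [447. 557.] top zoom [234. 495.]
```

View pics/scene0y.png

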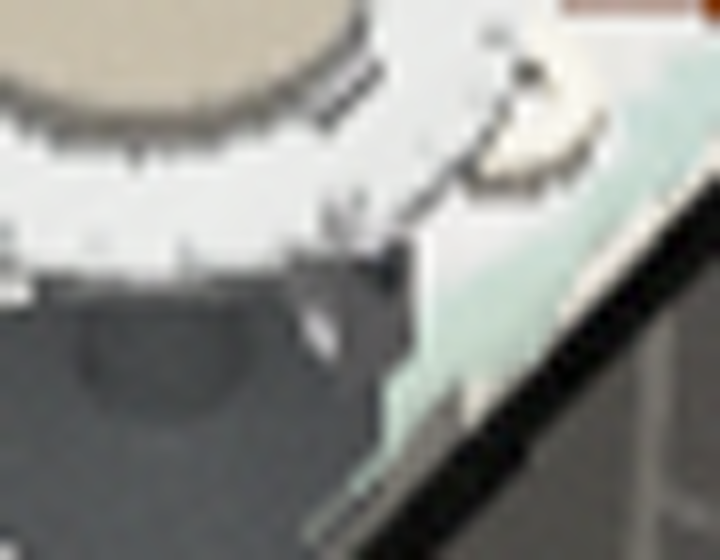

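View pics/top0y.png

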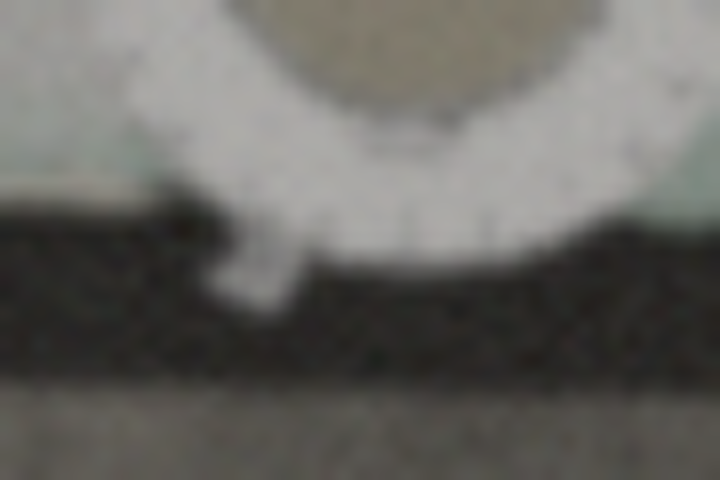

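```bash
python3 -m pendant '[[[0,0,-0.01],[0,0,7.1],0],[[0,0,-0.01],[0,0,7.1],0],[[0.03,-0.05,0],[0,0,0],0],[[0.03,-0.05,0],[0,0,0],0],[[0.03,-0.05,0],[0,0,0],0],[[0.03,-0.05,0],[0,0,0],0],[[0.03,-0.05,0],[0,0,0],0],[[0.03,-0.05,0],[0,0,0],0],[[0.03,-0.05,0],[0,0,0],0],[[0.03,-0.05,0],[0,0,0],0]]' 20
```

```text
clock: 2.45
position: [0.3943, -0.204, 0.2471]
ee_rot: [3.141, 0.001, 0.001]
force: [1.1, -0.1, 0.4]
width: 0.008
```

```bash
python3 -m pendant '[[[0.0286,-0.0448,0],[0,0,0],0],[[0.0286,-0.0448,0],[0,0,0],0],[[0.0286,-0.0448,0],[0,0,0],0],[[0.0286,-0.0448,0],[0,0,0],0],[[0.0286,-0.0448,0.01],[0,0,0],0],[[0,0,0.04],[0,0,0],0],[[0,0,0.036],[0,0,0],0],[[0,0,0],[0,0,0],0],[[0,0,0],[0,0,0],0]]'
python3 - <<'E'
from h import *
s=arm.observe(); print(s['clock'],s['position'],s['ee_rot'],s['force'],s['width'])
for n,(x,y,w,h) in {'top':(215,150,90,70),'scene':(190,130,110,90)}.items():
    im,d=arm.get_image(n); cv2.imwrite(f'pics/{n}1z.png',cv2.resize(im[y:y+h,x:x+w,::-1],None,fx=7,fy=7,interpolation=cv2.INTER_CUBIC))
E
```

```text
clock: 3.58
position: [0.5371, 0.0186, 0.1621]
ee_rot: [-3.141, -0.001, -0.002]
force: [-0.2, 0.6, -0.0]
width: 0.006
3.575 [0.53710959 0.01860846 0.16205035] [-3.14142429e+00 -1.08218470e-03 -2.36393541e-03] [-0.23665457  0.55357483 -0.01516342] 0.005535113496664697
```

View pics/top1z.png

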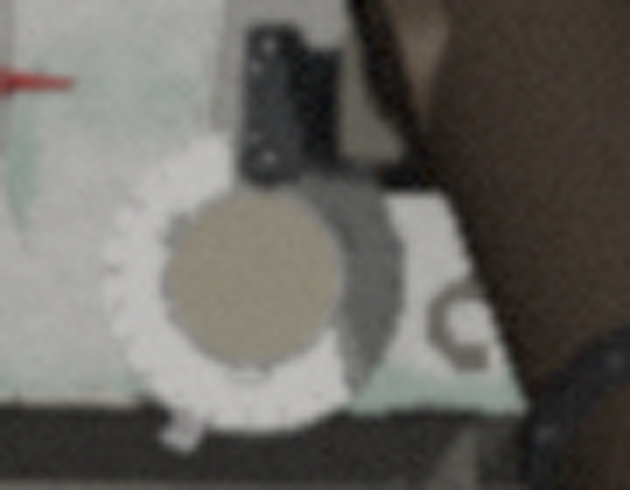

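View pics/scene1z.png

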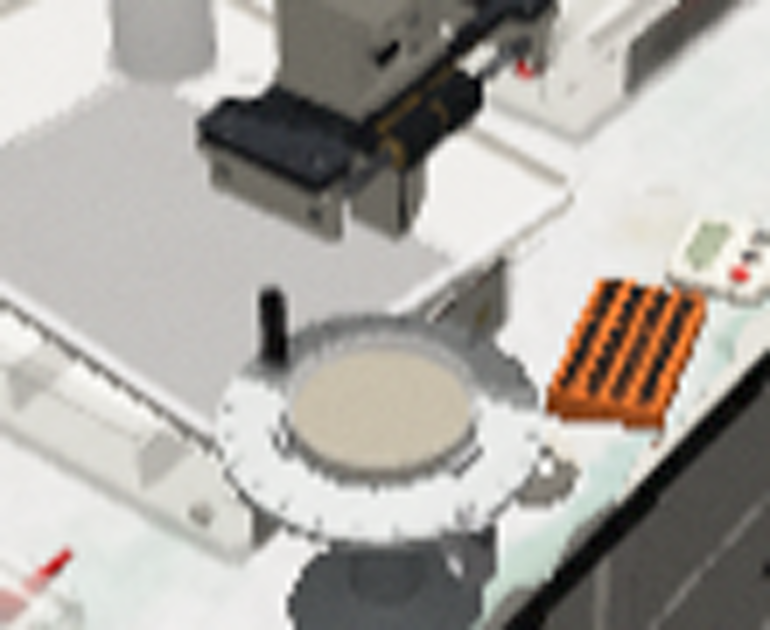

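```bash
python3 - <<'E'
from h import *
def q(P): s=w2px('scene',P); return np.round([(s[0]+.5-190)*7,(s[1]+.5-130)*7])
for y in (.0186-.019,.0186,.0186+.019,.0186+.095,.0186-.095): print(y,[q([.537+dx,y,z]).tolist() for dx in(-.01,.01) for z in (.162,.228)])
im,d=arm.get_image('scene'); 
for u,v in ((195,158),(205,158),(215,156),(232,158),(240,158),(246,157),(246,150),(247,162)):
  print(u,v,np.round(px2w('scene',u,v,d[v,u]),3))
E
```

```text
-0.00040000000000000105 [[422.0, 219.0], [421.0, 113.0], [390.0, 205.0], [388.0, 99.0]]
0.0186 [[399.0, 239.0], [397.0, 133.0], [367.0, 224.0], [364.0, 118.0]]
0.037599999999999995 [[376.0, 259.0], [373.0, 153.0], [344.0, 244.0], [340.0, 137.0]]
0.1136 [[279.0, 343.0], [272.0, 235.0], [246.0, 326.0], [238.0, 219.0]]
-0.0764 [[510.0, 144.0], [512.0, 39.0], [478.0, 130.0], [479.0, 25.0]]
195 158 [0.762 0.038 0.088]
205 158 [0.731 0.016 0.089]
215 156 [ 0.704 -0.013  0.093]
232 158 [0.516 0.107 0.25 ]
240 158 [0.542 0.035 0.191]
246 157 [0.523 0.026 0.198]
246 150 [0.507 0.046 0.247]
247 162 [0.526 0.017 0.169]
```

```bash
cat >> h.py <<'E'
H=np.array([.471,.1095]); A0=np.radians(157)
def stud(n,im,d):
    f,cx,cy,R,t=cam(n); g=im.astype(float).mean(2); best=[]
    A=np.radians(np.arange(-180,180,1.0))
    zs=np.linspace(.146,.18,8); sc=[]
    for a in A:
        s=0
        for z in zs:
            P=np.array([H[0]+.066*np.cos(a),H[1]+.066*np.sin(a),z]); c=R@P+t
            u=int(round(f*c[0]/c[2]+cx)); v=int(round(f*c[1]/c[2]+cy))
            dd=d[v,u]; s+= (g[v,u]<70) and (abs(dd-c[2])<.02)
        sc.append(s/len(zs))
    sc=np.array(sc); k=sc.argmax()
    w=np.where((sc>.6*sc[k])&(np.abs((np.arange(360)-k+180)%360-180)<15),sc,0)
    a=np.angle((w*np.exp(1j*A)).sum())
    return np.degrees(a),sc[k]
def track(names=('scene','top'),tag=None):
    out=[]
    for n in names:
        t0=arm.observe()['clock']; im,d=arm.get_image(n)
        a,s=stud(n,im,d); j=(a-157)
        out.append((round(float(t0),3),n,round(float(a),1),round(float(s),2)))
        if tag: cv2.imwrite(f'pics/{tag}_{n}.png',cv2.resize(im[130:230,180:310,::-1],None,fx=6,fy=6,interpolation=cv2.INTER_CUBIC))
    return out
E
python3 -c "
from h import *
print(track()); print(arm.observe()['clock'])"
```

```text
[(3.725, 'scene', -3.7, 1.0), (3.775, 'top', -37.1, 0.38)]
3.825
```

```bash
python3 -m pendant '[[[0,-0.02,0],[0,0,0],0],[[0,-0.02,0],[0,0,0],0],[[0,-0.02,0],[0,0,0],0],[[0,-0.02,0],[0,0,0],0],[[0,0,-0.02],[0,0,0],0],[[0,0,-0.03],[0,0,0],0]]'; python3 -c "
from h import *
print(track(('scene','scene','scene','scene'),'f1')); s=arm.observe(); print(s['clock'],s['position'])"
```

```text
clock: 4.58
position: [0.5358, 0.0987, 0.2112]
ee_rot: [3.141, 0.002, -0.002]
force: [0.5, 0.0, 0.1]
width: 0.005
[(4.575, 'scene', 54.0, 1.0), (4.625, 'scene', 62.2, 1.0), (4.675, 'scene', 70.6, 1.0), (4.725, 'scene', 78.0, 1.0)]
4.775 [0.53665517 0.09856392 0.21149626]
```

```bash
python3 -m pendant '[[[0,0,0],[0,0,8.9],0],[[0,0,0],[0,0,8.9],0],[[-0.0439,0.01155,0],[0,0,0],0],[[-0.0439,0.01155,0],[0,0,0],0],[[-0.0439,0.01155,0],[0,0,0],0],[[0,0,0],[0,0,0],0],[[0,0,0],[0,0,0],0],[[0,0,0],[0,0,0],0]]'; python3 -c "
from h import *
print(track(('scene','scene','top','scene'),'f2')); s=arm.observe(); print(s['clock'],s['position'],s['ee_rot'])"
```

```text
clock: 5.78
position: [0.4013, 0.1056, 0.2106]
ee_rot: [-3.104, 0.486, -0.0]
force: [0.4, 0.2, 0.3]
width: 0.005
[(5.775, 'scene', -143.2, 0.5), (5.825, 'scene', -134.9, 0.25), (5.875, 'top', 0.0, 0.0), (5.925, 'scene', 0.0, 0.0)]
5.975 [0.40067609 0.10567077 0.21050019] [-3.10386559e+00  4.85309091e-01  6.78994150e-04]
```

View pics/f2_scene.png

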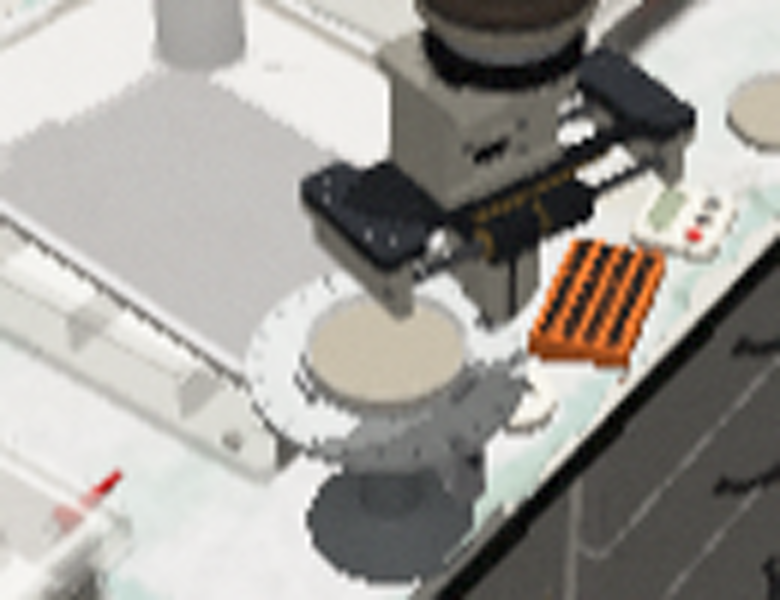

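View pics/f2_top.png

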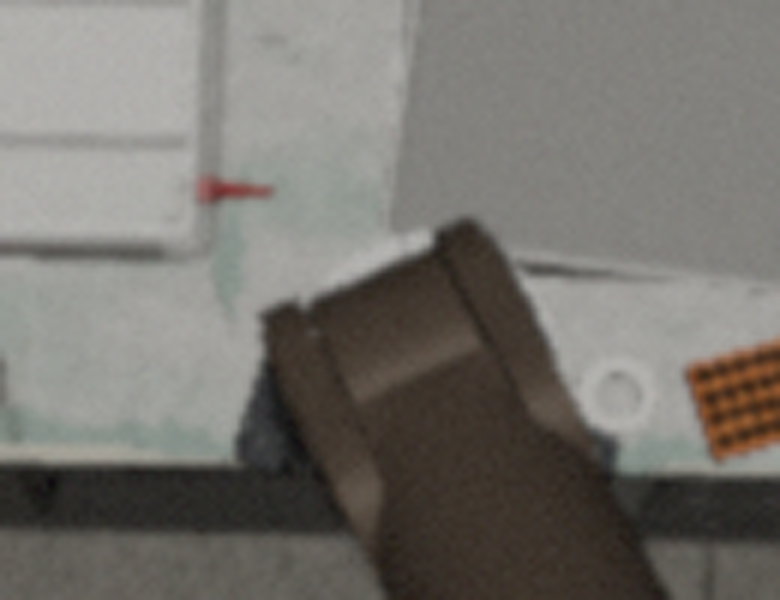

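```bash
python3 -m pendant '[[[0,0,0.024],[0,0,0],0],[[0,0,0.024],[0,0,0],0],[[0,0,0],[0,0,0],0],[[0,0,0],[0,0,0],0],[[0,0,0],[0,0,0],0],[[0,0,0],[0,0,0],0],[[0,0,0],[0,0,0],0],[[0,0,0],[0,0,0],0],[[0,0,0],[0,0,0],0]]'; python3 -c "
from h import *
print(track(('scene','scene','scene','scene'),'f3')); s=arm.observe(); print(s['clock'],s['position'],s['ee_rot'],s['force'])"
```

```text
clock: 7.1
position: [0.4003, 0.1057, 0.1627]
ee_rot: [3.104, -0.485, 0.0]
force: [0.3, -0.0, 0.8]
width: 0.004
[(7.1, 'scene', 15.1, 1.0), (7.15, 'scene', 20.0, 1.0), (7.2, 'scene', 25.7, 1.0), (7.25, 'scene', 29.8, 1.0)]
7.3 [0.40027305 0.10573973 0.16271477] [ 3.10398156e+00 -4.84601240e-01  1.61934907e-05] [ 0.35617708  0.34225413 -0.10862896]
```

View pics/f3_scene.png

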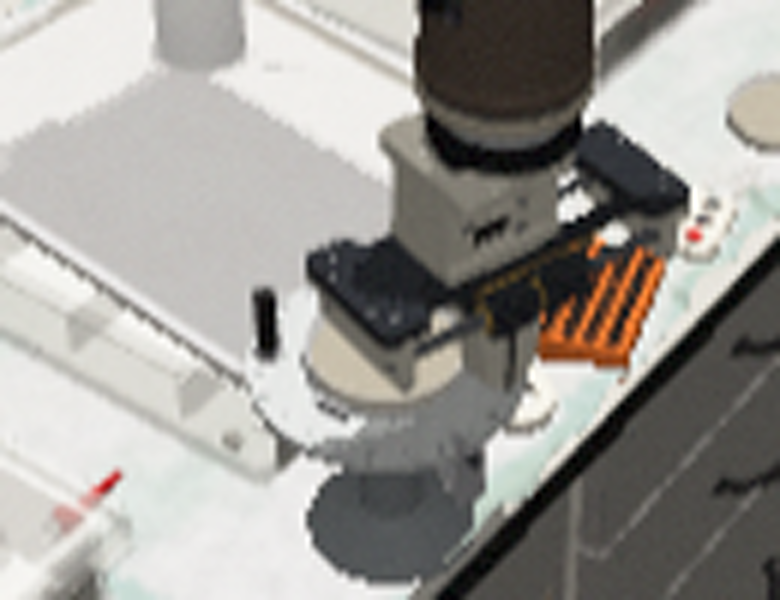

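```bash
python3 -m pendant '[[[0,0,0],[0,0,0],0],[[0,0,0],[0,0,0],0],[[0,0,0],[0,0,0],0],[[0,0,0],[0,0,0],0],[[0,0,0],[0,0,0],0],[[0,0,0],[0,0,0],0],[[0,0,0],[0,0,0],0],[[0,0,0],[0,0,0],0]]'; python3 -c "
from h import *
print(track(('scene',)*8,'f4')); s=arm.observe(); print(s['clock'],s['position'],s['ee_rot'],s['force'])"
```

```text
clock: 8.3
position: [0.4002, 0.1058, 0.1627]
ee_rot: [3.104, -0.485, -0.0]
force: [-0.5, -0.3, 0.5]
width: 0.006
[(8.3, 'scene', 121.9, 1.0), (8.35, 'scene', 125.6, 1.0), (8.4, 'scene', 129.7, 1.0), (8.45, 'scene', 132.8, 1.0), (8.5, 'scene', 136.5, 0.88), (8.55, 'scene', 140.9, 1.0), (8.6, 'scene', 144.0, 1.0), (8.65, 'scene', 146.6, 1.0)]
8.7 [0.40026673 0.10572419 0.16270938] [ 3.10395330e+00 -4.84631953e-01  1.46547835e-05] [ 0.40363917  0.50573561 -0.20953124]
```

```bash
python3 -c "
from h import *
for _ in range(3):
  print(track(('scene',)*5,'f5')); s=arm.observe(); print(s['clock'],s['position'],s['force'])"
```

```text
[(8.7, 'scene', 151.0, 1.0), (8.75, 'scene', 154.0, 1.0), (8.8, 'scene', 158.9, 1.0), (8.85, 'scene', 161.9, 1.0), (8.9, 'scene', 164.7, 1.0)]
8.95 [0.40022294 0.10560923 0.16268796] [ 0.80584286 -0.14882945  0.56060625]
[(8.95, 'scene', 165.9, 1.0), (9.0, 'scene', 164.0, 1.0), (9.05, 'scene', 162.4, 1.0), (9.1, 'scene', 162.2, 1.0), (9.15, 'scene', 160.5, 1.0)]
9.2 [0.40030398 0.10574035 0.16273002] [ 0.17981825 -0.30867227 -0.6211314 ]
[(9.2, 'scene', 159.0, 1.0), (9.25, 'scene', 158.9, 1.0), (9.3, 'scene', 156.4, 1.0), (9.35, 'scene', 155.8, 1.0), (9.4, 'scene', 155.8, 1.0)]
9.45 [0.40026278 0.10571852 0.16270498] [-0.61205473  0.07763326 -0.47497549]
```

View pics/f5_scene.png

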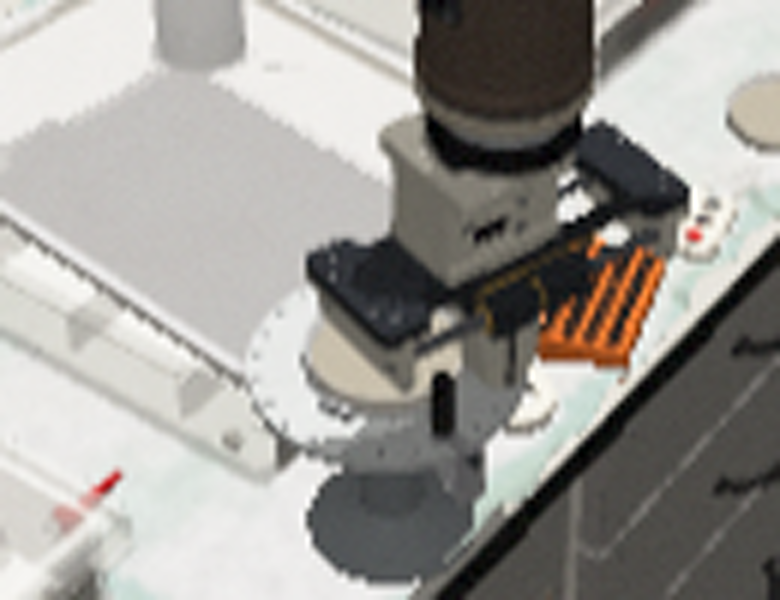

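```bash
python3 -c "
from h import *
print(track(('scene',)*4,'f6'))
for a in (150,154,157,160): print(a)
im,d=arm.get_image('scene')
cv2.imwrite('pics/f6y.png',cv2.resize(im[175:225,225:285,::-1],None,fx=13,fy=13,interpolation=cv2.INTER_CUBIC))
def q(P): s=w2px('scene',P); return np.round([(s[0]+.5-225)*13,(s[1]+.5-175)*13]).tolist()
for a in (150,153,156,159,162):
  u=np.array([np.cos(np.radians(a)),np.sin(np.radians(a))])
  print(a,'studtop',q([*(H+.066*u),.182]),'foot',q([*(H+.066*u),.137]),'tip',q([*(H+.074*u),.144]),'strip',q([*(H+.092*u),.15]))
"
```

```text
[(9.45, 'scene', 154.0, 1.0), (9.5, 'scene', 152.5, 1.0), (9.55, 'scene', 152.4, 1.0), (9.6, 'scene', 151.0, 1.0)]
150
154
157
160
150 studtop [352.0, 242.0] foot [353.0, 373.0] tip [366.0, 375.0] strip [396.0, 406.0]
153 studtop [365.0, 238.0] foot [366.0, 369.0] tip [381.0, 370.0] strip [414.0, 400.0]
156 studtop [378.0, 233.0] foot [378.0, 364.0] tip [395.0, 364.0] strip [432.0, 393.0]
159 studtop [390.0, 228.0] foot [390.0, 359.0] tip [408.0, 358.0] strip [449.0, 386.0]
162 studtop [402.0, 222.0] foot [402.0, 353.0] tip [421.0, 352.0] strip [465.0, 378.0]
```

View pics/f6y.png

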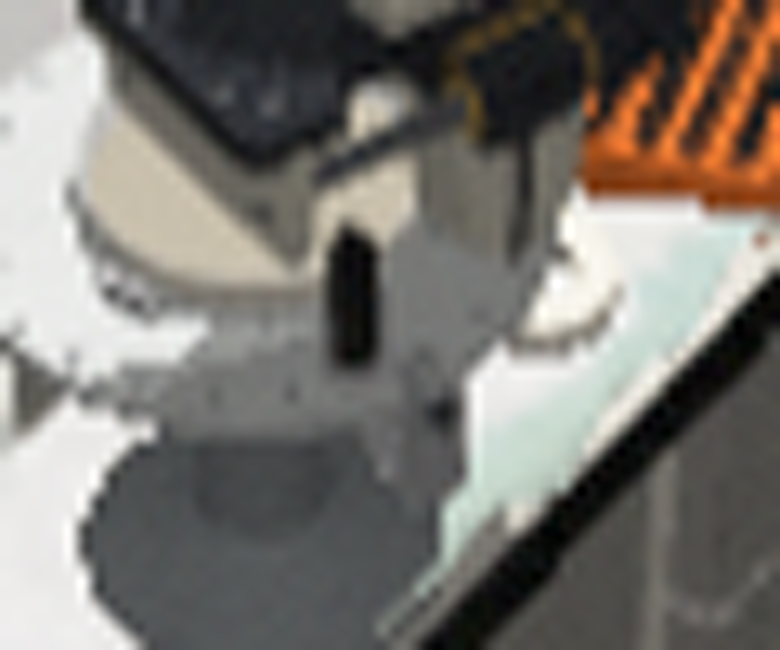

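```bash
python3 -m pendant '[[[0,0,-0.025],[0,0,0],0],[[0,0,-0.025],[0,0,0],0],[[0,-0.027,0],[0,0,0],0],[[0,-0.027,0],[0,0,0],0],[[0,-0.027,0],[0,0,0],0],[[0,0,0],[0,0,0],0],[[0,0,0],[0,0,0],0]]'; python3 -c "
from h import *
print(track(('scene','top','scene','top'),'f7')); s=arm.observe(); print(s['clock'],s['position'],s['ee_rot'])"
```

```text
clock: 10.58
position: [0.4246, 0.1822, 0.2125]
ee_rot: [3.103, -0.485, -0.001]
force: [0.4, -0.4, 0.3]
width: 0.006
[(10.575, 'scene', 139.5, 1.0), (10.625, 'top', 0.0, 0.0), (10.675, 'scene', 137.7, 1.0), (10.725, 'top', 0.0, 0.0)]
10.775 [0.42488103 0.18204462 0.21272224] [ 3.10330174e+00 -4.86237415e-01  1.88874207e-04]
```

View pics/f7_scene.png

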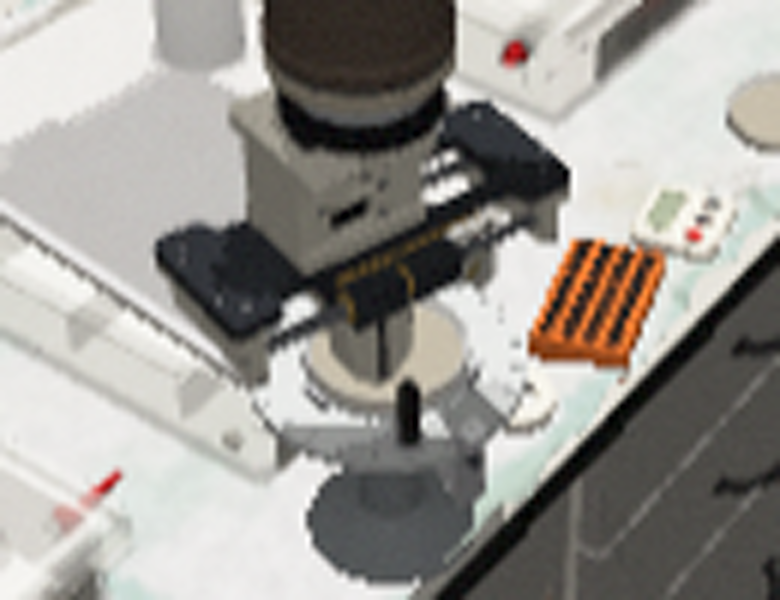

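View pics/f7_top.png

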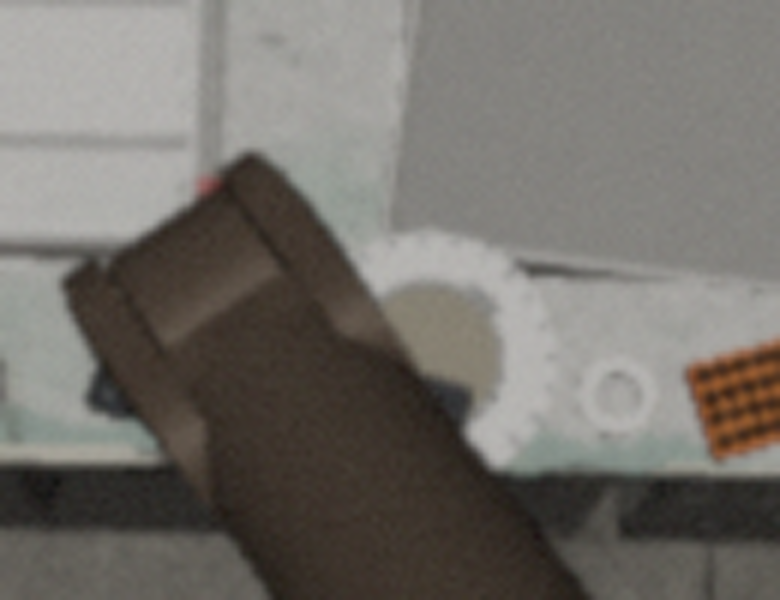

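```bash
python3 -m pendant '[[[0,0,0],[0,0,7.6],0],[[0,0,0],[0,0,7.6],0],[[0.0136,-0.0151,0],[0,0,0],0],[[0,0,0],[0,0,0],0]]'; python3 -c "
from h import *
print(track(('scene','scene','scene'),'f8')); s=arm.observe(); print(s['clock'],s['position'],s['ee_rot'])"
```

```text
clock: 11.28
position: [0.4454, 0.188, 0.2128]
ee_rot: [-3.012, 0.892, -0.001]
force: [-1.3, 0.3, -0.3]
width: 0.005
[(11.275, 'scene', 136.5, 1.0), (11.325, 'scene', 136.5, 1.0), (11.375, 'scene', 136.5, 1.0)]
11.425 [0.44394161 0.18771434 0.21258782] [ 3.01202286e+00 -8.91181903e-01 -8.11509815e-04]
```

View pics/f8_scene.png

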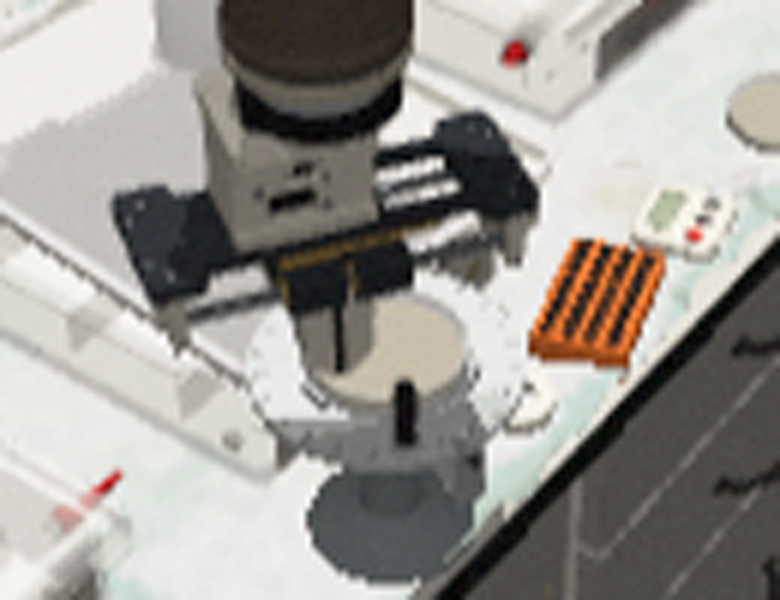

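```bash
python3 -m pendant '[[[0,0,0.025],[0,0,0],0],[[0,0,0.025],[0,0,0],0],[[0,0.005,0],[0,0,0],0],[[0,0.003,0],[0,0,0],0],[[0,0.002,0],[0,0,0],0],[[0,0.001,0],[0,0,0],0],[[0,0.001,0],[0,0,0],0],[[0,0.001,0],[0,0,0],0],[[0,0.001,0],[0,0,0],0]]'; python3 -c "
from h import *
print(track(('scene','scene'),'f9')); s=arm.observe(); print(s['clock'],s['position'],s['ee_rot'])"
```

```text
clock: 12.55
position: [0.4369, 0.1763, 0.1627]
ee_rot: [3.013, -0.891, -0.0]
force: [0.4, -0.0, 0.2]
width: 0.006
[(12.55, 'scene', 138.0, 1.0), (12.6, 'scene', 138.3, 1.0)]
12.65 [0.4369008  0.1763262  0.16270223] [ 3.01251561e+00 -8.90951709e-01 -7.93098578e-05]
```

View pics/f9_scene.png

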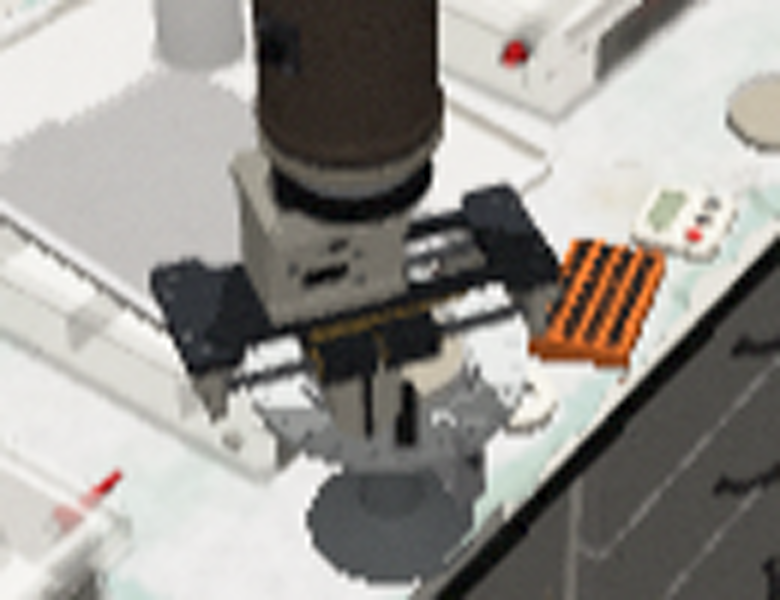

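```bash
python3 -m pendant '[[[0,0.0015,0],[0,0,0],0],[[0,0.0015,0],[0,0,0],0],[[0,0.0015,0],[0,0,0],0],[[0,0.0015,0],[0,0,0],0],[[0,0.0015,0],[0,0,0],0],[[0,0.0015,0],[0,0,0],0],[[0,0.001,0],[0,0,0],0],[[0,0.001,0],[0,0,0],0],[[0,0.001,0],[0,0,0],0],[[0,0.001,0],[0,0,0],0]]'; python3 -c "
from h import *
print(track(('scene','scene'),'f10')); s=arm.observe(); print(s['clock'],s['position'],s['ee_rot'])"
```

```text
clock: 13.9
position: [0.4299, 0.1654, 0.1627]
ee_rot: [3.013, -0.891, 0.0]
force: [0.2, 0.5, -0.2]
width: 0.005
[(13.9, 'scene', 152.4, 1.0), (13.95, 'scene', 152.4, 1.0)]
14.0 [0.42983909 0.16531505 0.16267799] [ 3.01237526e+00 -8.91120157e-01 -5.63894401e-05]
```

```bash
python3 -c "
from h import *
print(track(('scene',)*4,'f11'))"
```

```text
[(14.0, 'scene', 152.5, 1.0), (14.05, 'scene', 152.6, 1.0), (14.1, 'scene', 153.3, 1.0), (14.15, 'scene', 154.0, 1.0)]
```

View pics/f11_scene.png

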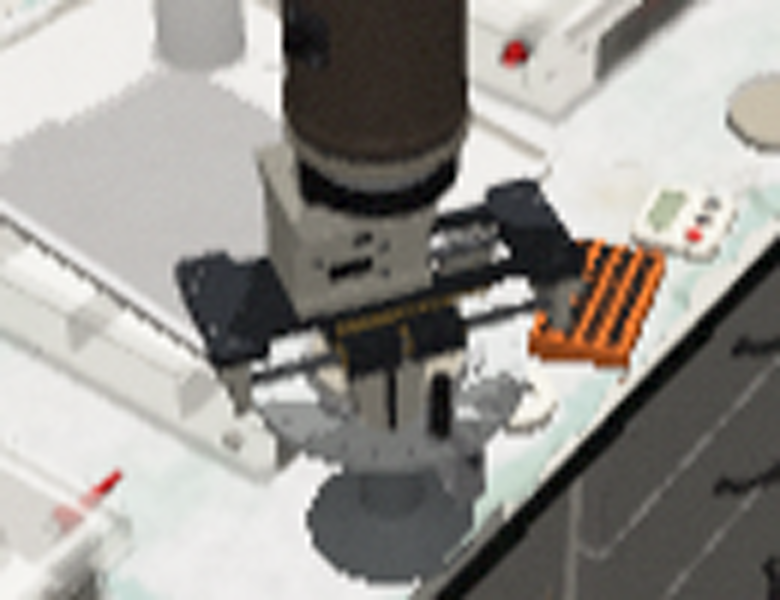

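```bash
python3 -m pendant '[[[0,0.001,0],[0,0,0],0],[[0,0.001,0],[0,0,0],0],[[0,0.001,0],[0,0,0],0],[[0,0.001,0],[0,0,0],0],[[0,0.0005,0],[0,0,0],0]]'; python3 -c "
from h import *
print(track(('scene',)*4,'f12'));print(arm.observe()['clock'],arm.observe()['position'])"
```

```text
clock: 14.82
position: [0.4274, 0.1616, 0.1627]
ee_rot: [3.013, -0.891, -0.0]
force: [-0.1, -0.3, 0.5]
width: 0.003
[(14.825, 'scene', 153.4, 1.0), (14.875, 'scene', 153.4, 1.0), (14.925, 'scene', 155.8, 1.0), (14.975, 'scene', 155.8, 1.0)]
15.025 [0.42744956 0.16169417 0.16271617]
```

View pics/f12_scene.png

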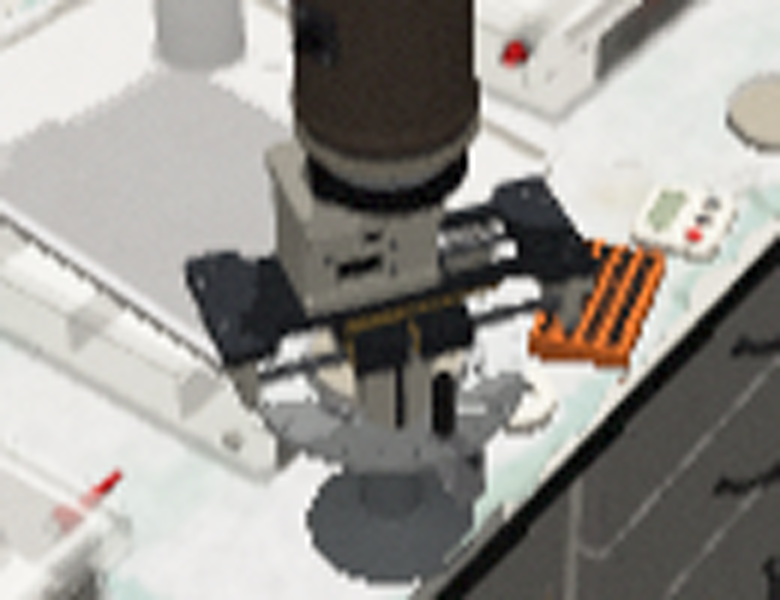

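```bash
python3 -m pendant '[[[0,0.0005,0],[0,0,0],0],[[0,0.0005,0],[0,0,0],0],[[0,0.0005,0],[0,0,0],0],[[0,0.0005,0],[0,0,0],0],[[0,0.0005,0],[0,0,0],0],[[0,0.0005,0],[0,0,0],0]]'; python3 -c "
from h import *
print(track(('scene',)*4,'f13'));print(arm.observe()['clock'],arm.observe()['position'])"
```

```text
clock: 15.78
position: [0.4258, 0.1591, 0.1627]
ee_rot: [3.013, -0.891, 0.0]
force: [0.4, 0.1, -0.9]
width: 0.006
[(15.775, 'scene', 156.3, 1.0), (15.825, 'scene', 156.3, 1.0), (15.875, 'scene', 157.3, 1.0), (15.925, 'scene', 156.3, 1.0)]
15.975 [0.42584615 0.15915833 0.16271893]
```

View pics/f13_scene.png

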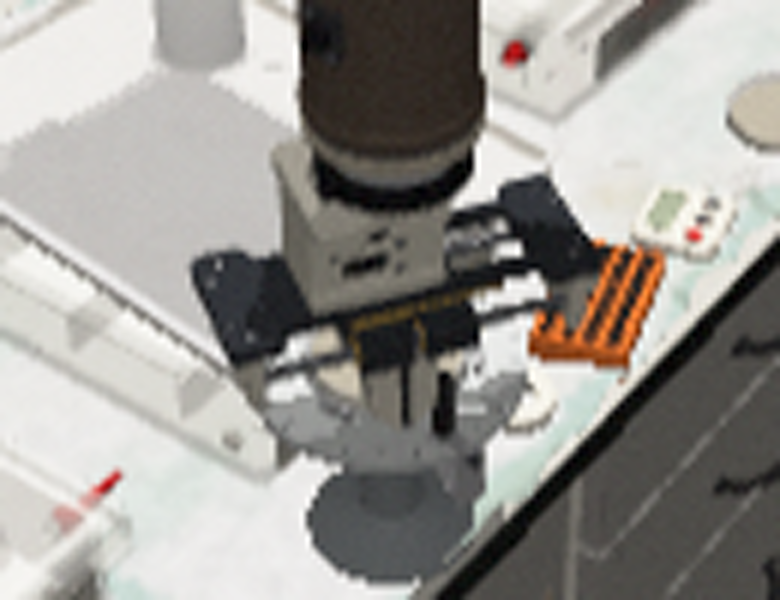

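```bash
python3 -m pendant '[[[0,-0.005,0],[0,0,0],0],[[0,-0.01,0],[0,0,0],0],[[0,-0.005,-0.03],[0,0,0],0],[[0,0,-0.05],[0,0,0],0],[[0,-0.05,-0.02],[0,0,0],0],[[0,-0.05,0],[0,0,0],0],[[0,-0.05,0],[0,0,0],0],[[0,-0.05,0],[0,0,0],0],[[0,-0.03,0],[0,0,0],0],[[0,0,0],[0,0,0],0]]'; python3 -c "
from h import *
print(track(('scene','top')*3,'f14'));print(arm.observe()['clock'],arm.observe()['position'])
for n,(x,y,w,h) in {'top':(225,160,60,60),'scene':(220,165,60,60)}.items():
    im,d=arm.get_image(n); cv2.imwrite(f'pics/f14z_{n}.png',cv2.resize(im[y:y+h,x:x+w,::-1],None,fx=10,fy=10,interpolation=cv2.INTER_CUBIC))
"
```

```text
clock: 17.23
position: [0.5616, 0.3723, 0.2613]
ee_rot: [3.014, -0.885, -0.001]
force: [0.1, 0.1, -0.5]
width: 0.005
[(17.225, 'scene', 154.5, 1.0), (17.275, 'top', 153.5, 0.62), (17.325, 'scene', 154.5, 1.0), (17.375, 'top', 153.1, 0.62), (17.425, 'scene', 154.5, 1.0), (17.475, 'top', 153.5, 0.5)]
17.525 [0.56179744 0.36801057 0.26319058]
```

View pics/f14z_scene.png

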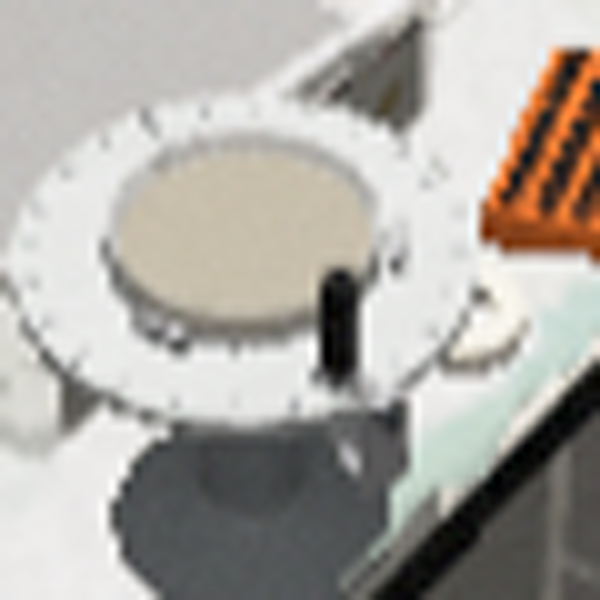

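View pics/f14z_top.png

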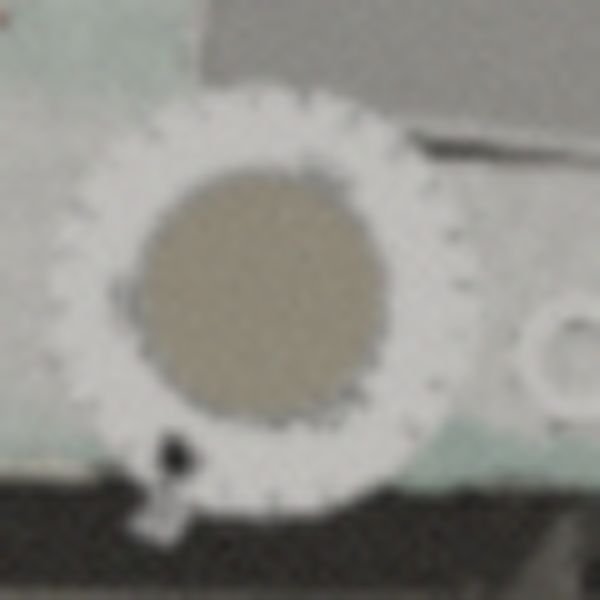

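```bash
python3 -c "
from h import *
P=lambda x,y:((x+.5)/10-.5+225,(y+.5)/10-.5+160)
h=px2z('top',*P(266,299),.137); s=px2z('top',*P(177,455),.165); p=px2z('top',*P(158,516),.15)
for v in (s,p): e=(v-h)[:2]; print(np.linalg.norm(e),np.degrees(np.arctan2(e[1],e[0])))
print(h,px2z('top',*P(264,293),.152))
f=lambda r,z,a,n: w2px(n,[H[0]+r*np.cos(np.radians(a)),H[1]+r*np.sin(np.radians(a)),z])
for a in (152,154,156,158,160):
  q=lambda r,z:[round((c+.5-o)*10) for c,o in zip(f(r,z,a,'scene'),(220,165))]
  q2=lambda r,z:[round((c+.5-o)*10) for c,o in zip(f(r,z,a,'top'),(225,160))]
  print(a,'scene stud',q(.066,.182),q(.066,.14),'tip',q(.074,.144),'strip',q(.092,.15),q(.092,.1),'| top stud',q2(.066,.165),'strip',q2(.092,.15))
"
```

```text
0.066128670991753 153.6703589567948
0.08712981661702379 155.54204156445243
[0.47310152 0.10902325 0.137     ] [0.47306834 0.10952033 0.152     ]
152 scene stud [328, 284] [328, 378] tip [339, 386] strip [364, 410] [364, 517] | top stud [171, 459] strip [137, 528]
154 scene stud [334, 282] [335, 376] tip [346, 383] strip [373, 406] [373, 513] | top stud [177, 462] strip [145, 532]
156 scene stud [341, 279] [341, 373] tip [354, 380] strip [382, 403] [381, 510] | top stud [183, 465] strip [153, 536]
158 scene stud [347, 277] [347, 371] tip [360, 377] strip [391, 399] [390, 506] | top stud [189, 467] strip [161, 540]
160 scene stud [353, 274] [353, 368] tip [367, 374] strip [400, 395] [398, 502] | top stud [195, 470] strip [170, 543]
```

```bash
python3 -c "
from h import *
print(track(('scene',))); s=arm.observe(); print(s['clock'],s['force'],np.abs(s['dq']).max()); print(arm.sign_off())"
```

```text
[(17.625, 'scene', 154.5, 1.0)]
17.675 [-0.4685241  -0.86893098  0.31922206] 0.0036669462309153137
the job is handed in; nothing more can be done
None
```

The stud is at rest about 1 to 4° (1 to 5 mm) short of the pointer, inside the 11 mm limit. I handed the job in at about 17.7 s, and no verdict was reported.

**Flick:** The shut fingertips hit the stud counter-clockwise, and the platter left at about 2.8 rad/s. The stud then ran freely past the pointer while the finger waited above it.

**Stop:** I lowered the finger as a stop just past the pointer. The stud hit it on the second pass at about 1.2 rad/s. It bounced back further than I planned and came to rest about 21° (24 mm) short of the pointer, still inside the 32 mm limit.

**Correction:** I then pushed the stud slowly from behind, at 0.2 rad/s or less, up to the pointer, and withdrew the arm.

**Last checks:**
- **Stud angle:** The scene camera put it at 154.5° and the top camera at about 153.5°. I measured the pointer at 155.5 to 158°; the views differ by a couple of degrees.
- **Platter and dish:** The stud's angle was the same in four scene pictures over 0.4 s. The dish was seated within about 1 mm of centre.
- **Surroundings:** The tool force was within noise and the gripper was clear of everything. I saw no bystander moved, but I did not measure them.

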